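# Suspension push check on the nose of a race buggy

### The job

The bare race buggy on the pit table stands on its wheels for a suspension check. With your fingertips, gently press straight down on the flat blue top of its front shock tower (the one at the bumper end, not the one under the red rear wing) until it has sunk about a centimetre, without bottoming out, and keep it there for two seconds; then let it spring back up and draw the hand well clear. Do not lift the car or push it out of place, touch no other part of it, and leave everything else on the table as it stands.

Things in the scene. Friction and masses are not known exactly. Their poses are not given: they have to be found in the camera images.
- car: the whole bare 1:10 off-road buggy: 400 mm long, 250 mm over the wheels, black 84 mm tyres, loose, 1.65 kg, drive locked (the wheels do not roll). Origin on the table under its middle; x points to the nose (black bumper 180 to 200 mm ahead), y to the car's left, z up; it may face any way. All but wheels and arms rides on soft springs
- front_tower: blue front shock tower with two yellow-sprung dampers. Origin: centre of its flat level top, 20 mm (car's x) by 72 mm (y), 115 mm ahead of the car's origin, 118 mm above the table at rest. Pressed there it sinks 2.4 mm per newton (10 mm: 4.2 N); the chassis meets the table at about 23 mm; let go, it springs back within 0.5 s. Only the aerial, 70 mm behind and 42 mm right of it, rises higher nearby
- rear_end: the rear shock tower and the red rear wing; leave alone. Blue top alike, 120 mm behind the car's origin and 128 mm above the table at rest (this origin is its centre); the wing, 62 by 168 mm, stands behind and above it, up to 175 mm above the table
- deck: the chassis plate with bumper, gear cases, orange battery, motor, electronics and yellow aerial tube (up to 135 mm above the table); leave alone. Origin as the car's
- wheels: the four wheels, centres 140 mm ahead of and behind the car's origin and 105 to 109 mm to each side, 84 mm high; leave alone. Origin as the car's
- glue: small blue dropper bottle with a white nozzle, 28 mm diameter, 73 mm tall, standing on the car's left side; leave alone. Origin under its centre
- hex_driver: blue-handled hex driver lying on the car's right side, 195 mm long, handle 20 mm square; leave alone. Origin on the table under the end of the handle, blade along its x
- spray_can: white spray can with an orange cap, 66 mm diameter, 200 mm tall, standing; leave alone. Origin under its centre
- spare_wheel: spare wheel lying flat, 84 mm diameter, 40 mm tall; leave alone. Origin under its centre
- battery: yellow and black spare battery pack lying flat, 138 by 47 by 25 mm, long side along its x; leave alone. Origin under its centre
- shell: the car's red body shell with a white stripe, 335 by 115 by 80 mm, lying along its x; leave alone. Origin under its centre

How it is judged:
On the way, in this order (a step that is already met when the one before it is completed fails the run):
1. the fingertips hold the front shock tower pressed down about a centimetre (5 to 16 mm), for 1.5 s without a break (z of front_tower in the frame of car between 0.102 and 0.113 m and contact force between the fingers and front_tower above 0.5 N), for 1.5 s.
2. the tower is let go and has sprung back to its rest height (z of front_tower in the frame of car above 0.115 m and contact force between the fingers and front_tower below 0.1 N), for 0.2 s.
At the end, for the whole second after the job is handed in: the front tower is back within 3 mm of its rest height and still, the gripper's centre point is more than 70 mm from the tower's top, the car stands upright within 12 mm of where it stood, and the other loose things are within 15 mm of where they were, the glue bottle upright (z of front_tower in the frame of car between 0.115 and 0.121 m and distance between the grasp point and front_tower above 0.07 m and distance of car from where it was at the start of the episode below 0.012 m and height (world z) of car below 0.004 m and angle between car's own z axis and vertical below 0.05 rad and linear speed of each of car, front_tower below 0.02 m/s and distance of each of glue, hex_driver, spray_can, spare_wheel, battery, shell from where it was at the start of the episode below 0.015 m and angle between glue's own z axis and vertical below 0.2 rad); the robot touches nothing.
It fails at once if the front is pressed down more than 19 mm (about to bottom out) or with more than 12 N (z of front_tower in the frame of car below 0.099 m or contact force between the fingers and front_tower above 12 N).
It fails at once if the car is lifted (front tower more than 5 mm above its rest height, or the car 6 mm off the table) or pushed more than 12 mm out of place (z of front_tower in the frame of car above 0.123 m or height (world z) of car above 0.006 m or distance of car from where it was at the start of the episode above 0.012 m).
It fails at once if the rear is touched, or pressed down more than 6 mm (contact force between the fingers and rear_end above 0.5 N or z of rear_end in the frame of car below 0.122 m).
It fails at once if the fingers touch another part of the car (contact force between the fingers and deck above 0.5 N or contact force between the fingers and wheels above 0.5 N).
It fails at once if another thing on the table is moved by more than 15 mm or knocked over (distance of any of glue, hex_driver, spray_can, spare_wheel, battery, shell from where it was at the start of the episode above 0.015 m or angle between any of glue, spray_can's own z axis and vertical above 0.3 rad).
It also fails if it takes over 38 s, if anything falls off the work surface, if the arm or the gripper's body presses on something with over 40 N, if the wrist force passes 120 N, or if a joint passes its speed limit or range.

### The arm

A 6-joint arm with a two-finger parallel gripper is mounted at the origin on the work surface. World frame = base frame: x ahead of the robot, y to its left, z up, the work surface at z = 0. Lengths are in m, angles in rad, forces in N, time in s.
With the tool pointing down it reaches from about 0.35 to 0.775 m from the base axis. Payload 5.5 kg.
Tool frame: the origin (TCP) lies where the fingers leave the gripper's body, on its centre line; the fingertips stand env.tip_reach ahead of it and the grasp point (between the pads) lies 54 mm ahead of it (env.tip_reach is the distance from the TCP to the fingertips, in m); z points along the fingers, y is the line along which they close (so a half turn about z gives the same grasp; the last joint's range is limited). The gripper opens to 85 mm and grips with 20 to 120 N. Pads are 22 mm wide; open, the fingers measure 114 mm over their backs; the gripper's body (76 mm by 85 mm) begins 54 mm behind the grasp point. The pads swing forward as they close: fully open they stand 13 mm farther back than shut.
Start: joints at [0.983, 0.313, 0.046, 1.304, 0, 1.431], TCP at [0.249, 0.518, 0.304] pointing down, gripper open.
Joint ranges: [-2.76, 2.76], [-0.86, 1.69], [-1.03, 1.26], [-2.2, 2.34], [-1.47, 1.5], [-3.14, 3.14]. Speed limits (rad/s): [2.57, 2.57, 3.14, 3.14, 3.14, 3.14].

### API

Orientations are given as a unit quaternion [w, x, y, z].
In Python, from workcell import status, optics, hand_in, env gives the robot as it stands.
- The arm moves only by the shell command python3 -m handwheel 'ROWS' [FORCE]. ROWS is a JSON object whose one key "deltas" holds a list of rows, each a list of 5 numbers: the opening, from -1 (shut) to 1 (fully open), then the shift along the tool's x, y, z in units of 40 mm (1.0 is 40 mm), then the turn about the tool's z in units of 10 degrees (1.0 is 10 degrees). In form: {"deltas": [[jaw, x, y, z, roll], ...]}. A call has 1 to 20 rows; each row shifts and turns the commanded pose from where the row before left it, along the tool's axes as they then stand; what a row does not reach is not made up. A row lasts 1/8 s, in which the tool goes at most 62.5 mm and 10.7 degrees, less where a joint would pass 70% of its speed; a pose out of reach is approached as far as the arm can. A call is refused whole if a number of a shift passes 1 or a number of a turn 1, either way. A call with a gripper value outside its range is refused whole. The fingers move at their own pace and stop on an object; FORCE is the grip in N (left out, the last holds). Time passes only in rows, so rows that do not move let the fingers close. It gives the time, the measured TCP pose, the force, the opening and the grip force at its end, in the units of the state.
- status.get_state(): the state, without advancing time (a new reading comes with each control period).
- optics.read_camera(name): name is "scene" or "side" or "wrist"; returns a dict with "frame" (384x512x3 uint8, red, green, blue), "depth" (384x512 float32, m along the optical axis (not along the pixel's ray), 0 where there is no reading), "vfov" (degrees; the focal length in pixels is half the picture's height over the tangent of half this angle, whatever the lens; pixels are square), "cx", "cy" (the principal point, pixels), "origin" and "attitude" of the camera in the world. Camera axes: x right, y down, z forward; pixel columns grow to the right and rows downward; lengths in m; the calibration is good to about 2 mm. The wrist camera is an equidistant fisheye: a pixel r from the principal point sees the ray r / f radians off the axis. A picture is of the moment at which its call begins.
- hand_in(): hands the job in; it is judged then, once.
The state is a dict: "clock": time; "joint_pos": joint angles; "qvel": joint speeds; "tau": joint torques, N m; "tcp_pos": TCP position; "orientation": TCP orientation; "wrist_force": force on the tool from outside, world axes, zero at the start; "ft_torque": the same for the moment, N m; "finger_gap": finger opening in m; "grip_force": force on a finger pad.
Only numpy, scipy, OpenCV 4.12 (cv2) and the standard library are available. Lean on these libraries where they do the work, as an engineer would, in place of code of your own. Each camera call takes 0.05 s, during which the arm holds its last target. There are 200 camera calls.

## Working session

There is one attempt and no reset: what is moved stays moved. The work goes in short steps, Python scripts to look and compute and a shell command to move; the robot and the scene stay as the last step left them, time stands still between calls to the robot, and variables do not carry over. Pictures are saved under pics/ and viewed, at most 10 in all, crops included, and the job is handed in when it is done.

```bash
mkdir -p pics; cat > h.py <<'E'
import numpy as np,cv2
from workcell import status,optics,env
from scipy.spatial.transform import Rotation as R
def rot(a):
    a=np.array(a); return a if a.shape==(3,3) else R.from_quat(np.r_[a[1:],a[0]]).as_matrix()
def cloud(c):
    h,w=c['depth'].shape; f=h/2/np.tan(np.radians(c['vfov'])/2)
    v,u=np.mgrid[:h,:w]; d=c['depth']
    P=np.dstack([(u-c['cx'])/f*d,(v-c['cy'])/f*d,d])
    return P@rot(c['attitude']).T+np.array(c['origin'])
E
python3 - <<'E'
from h import *
s=status.get_state(); print(s, env.tip_reach)
for n in ['scene','side']:
    c=optics.read_camera(n); np.savez(n,**c); cv2.imwrite(f'pics/{n}.png',c['frame'][...,::-1]); print(n,c['origin'],c['attitude'],c['vfov'])
E
```

```text
{'clock': 0.0, 'joint_pos': array([9.83379897e-01, 3.13992628e-01, 4.49450413e-02, 1.30357318e+00,
       2.86294675e-06, 1.43120795e+00]), 'qvel': array([-0.00071695, -0.0004621 ,  0.00063862, -0.00132921, -0.00136349,
       -0.00053667]), 'tau': array([-1.33850644e-03, -4.80631614e+01,  2.98532706e+01,  1.94873207e-02,
       -3.25799529e-04, -7.95342032e-06]), 'tcp_pos': array([0.2487668 , 0.51797471, 0.30299928]), 'orientation': array([-3.25678026e-04,  2.22047540e-01,  9.75035414e-01, -8.52104921e-04]), 'wrist_force': array([-0.39765432,  0.23328147,  0.48230882]), 'ft_torque': array([-0.02850379,  0.00843283,  0.00253122]), 'grip_force': 0.0, 'finger_gap': 0.08555518270709596} 0.0726
scene [ 1.67504577 -0.32203865  0.85926542] [-0.38289725  0.71499656  0.50967748 -0.28705136] 51.920553293595944
side [ 0.06103992 -0.62694218  0.83724387] [-0.38540438  0.86228825 -0.30291059  0.12715191] 51.26330012139301
```

View pics/scene.png

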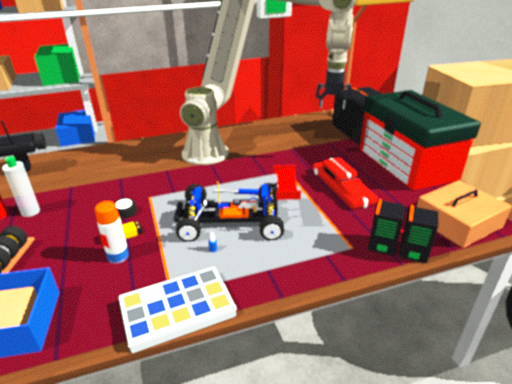

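View pics/side.png

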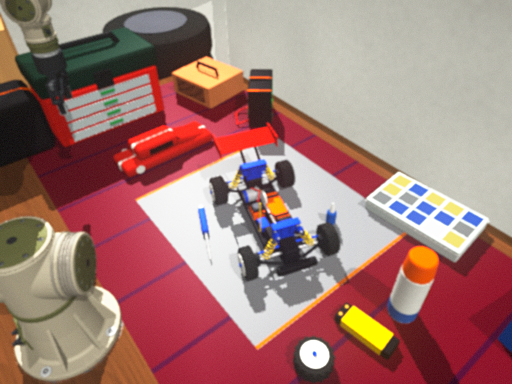

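The scene view shows the car near (230,215), with its nose to the left and the wing at (287,180). In the side view the front tower's blue top is near (287,228) and the rear one is near (253,172).

```bash
python3 - <<'E'
from h import *
for n in ['scene','side']:
    c=dict(np.load(n+'.npz')); P=cloud(c); f=c['frame']
    hsv=cv2.cvtColor(f,cv2.COLOR_RGB2HSV)
    m=(cv2.inRange(hsv,(105,120,60),(128,255,255))>0)&(c['depth']>0)&(P[...,2]>.095)&(P[...,2]<.14)
    k,l,st,ce=cv2.connectedComponentsWithStats(m.astype(np.uint8))
    for i in range(1,k):
        if st[i,4]>12:
            q=P[l==i]; q=q[abs(q[:,2]-np.percentile(q[:,2],85))<.008]
            r=cv2.minAreaRect((q[:,:2]*1000).astype(np.float32))
            print(n,st[i],ce[i].round(),q.mean(0).round(4),len(q),'zp85',np.percentile(q[:,2],85).round(4),r)
    # table check
    t=P[(hsv[...,1]<40)&(abs(P[...,2])<.02)&(c['depth']>0)]; print('table z',np.median(t[:,2]))
    x0,y0,x1,y1=(160,160,310,260) if n=='scene' else (200,120,350,290)
    cv2.imwrite(f'pics/{n}_c.png',cv2.resize(f[y0:y1,x0:x1,::-1],None,fx=3.5 if n=='side' else 5,fy=3.5 if n=='side' else 5,interpolation=cv2.INTER_CUBIC))
E
```

```text
scene [261 185  11  19 136] [266. 193.] [0.5984 0.0825 0.1267] 79 zp85 0.1285 ((594.6049194335938, 84.83824920654297), (28.080583572387695, 75.62223052978516), 69.00556945800781)
scene [190 188  11  17 114] [196. 196.] [ 0.5217 -0.1411  0.1167] 76 zp85 0.1187 ((519.5106811523438, -140.90264892578125), (22.00777816772461, 78.29621887207031), 74.96025085449219)
scene [  0 268  49  64 299] [ 28. 295.] [ 0.8101 -0.6494  0.0984] 299 zp85 0.1004 ((813.6568603515625, -682.1581420898438), (126.22138977050781, 206.9062957763672), 82.85948944091797)
table z 0.0012020643785229934
side [240 159  26  17 280] [253. 167.] [0.586  0.0804 0.1264] 132 zp85 0.1281 ((588.0551147460938, 82.50871276855469), (25.785263061523438, 70.25607299804688), 72.12088012695312)
side [271 218  32  22 329] [285. 227.] [ 0.5124 -0.1424  0.1169] 203 zp85 0.1188 ((513.0940551757812, -141.75205993652344), (28.766408920288086, 70.58502197265625), 64.44303894042969)
table z 0.000983317345019552
```

View pics/side_c.png

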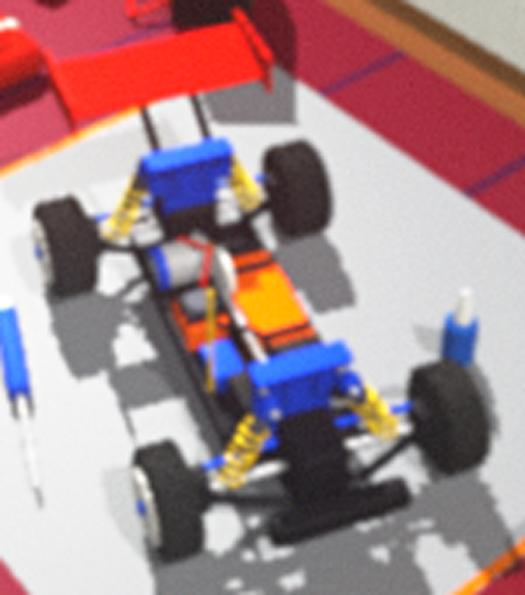

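```bash
python3 -m handwheel '{"deltas":[[-1,-0.66,-0.6,0,0],[-1,-0.66,-0.6,0,0],[-1,-0.66,-0.6,0,0],[-1,-0.66,-0.6,0,0],[-1,-0.66,-0.6,0,0],[-1,-0.66,-0.6,0,0],[-1,-0.66,-0.6,0,0],[-1,-0.66,-0.6,0,0],[-1,-0.66,-0.6,0,0],[-1,-0.66,-0.6,0,0],[-1,-0.66,-0.6,0,0],[-1,-0.66,-0.6,0,0],[-1,-0.66,-0.6,0,0],[-1,-0.66,-0.6,0,0],[-1,-0.66,-0.6,0,0],[-1,-0.66,-0.6,0,0],[-1,-0.66,-0.6,0,0],[-1,-0.66,-0.6,0,0],[-1,-0.66,-0.6,0,0],[-1,-0.66,-0.6,0,0]]}'
python3 -m handwheel '{"deltas":[[-1,0,0,0,0.92],[-1,0,0,0,0.92],[-1,0,0,0,0.92],[-1,0,0,0,0.92],[-1,0,0,0,0.92],[-1,0,0,0,0.92],[-1,0,0,0,0.92],[-1,0,0,0,0.92],[-1,0,0,0,0.92],[-1,0,0,0,0],[-1,0,0,0,0]]}'
cat > look.py <<'E'
from h import *
import sys
s=status.get_state(); Rt=rot(s['orientation']); p=s['tcp_pos']
print(s['clock'],p.round(4),'y axis deg',np.degrees(np.arctan2(Rt[1,1],Rt[0,1])).round(1),'z',Rt[:,2].round(4),'gap',s['finger_gap'],'F',s['wrist_force'].round(2),env.tip_reach)
T=np.array([.516,-.142,.118]); print('delta in tool mm',(Rt.T@(T-p)*1000).round(1))
for n in ['scene','side']:
    c=optics.read_camera(n); f=c['frame']; P=cloud(c); h=f.shape[0]
    near=(c['depth']>0)&(np.hypot(P[...,0]-p[0],P[...,1]-p[1])<.05)&(P[...,2]>.135)&(P[...,2]<p[2]+.03)
    q=P[near]; print(n,'lowest tool z',np.percentile(q[:,2],[0,1,3,10]).round(4) if len(q) else None)
    b=q[q[:,2]<np.percentile(q[:,2],1)+.02]; print(' tip xy',b.mean(0).round(4),len(b))
    x0,y0,x1,y1=(150,110,260,240) if n=='scene' else (210,120,350,290)
    cv2.imwrite(f'pics/{n}_{sys.argv[1]}.png',cv2.resize(f[y0:y1,x0:x1,::-1],None,fx=3.5,fy=3.5,interpolation=cv2.INTER_CUBIC))
E
python3 look.py a
```

```text
clock: 2.6
tcp_pos: [0.5172, -0.144, 0.3034]
orientation: [-0.0, 0.222, 0.975, 0.0]
wrist_force: [0.4, 1.0, 0.1]
finger_gap: 0.0001
grip_force: 0.0
clock: 3.98
tcp_pos: [0.517, -0.1429, 0.3037]
orientation: [-0.0, 0.811, 0.586, -0.0]
wrist_force: [0.6, -0.3, -0.2]
finger_gap: 0.0001
grip_force: 0.0
3.975 [ 0.517  -0.1429  0.3037] y axis deg -18.3 z [-4.e-04  3.e-04 -1.e+00] gap 7.297166797069234e-05 F [ 0.57 -0.26 -0.23] 0.0726
delta in tool mm [  0.5  -1.1 185.7]
scene lowest tool z [0.2328 0.2338 0.2348 0.2448]
 tip xy [ 0.5282 -0.1458  0.2439] 38
side lowest tool z [0.233  0.2374 0.2426 0.2569]
 tip xy [ 0.5104 -0.1502  0.2468] 101
```

```bash
python3 -m handwheel '{"deltas":[[-1,0,0,0.4,0],[-1,0,0,0.4,0],[-1,0,0,0.4,0],[-1,0,0,0.4,0],[-1,0,0,0.4,0],[-1,0,0,0.3,0],[-1,0,0,0.15,0],[-1,0,0,0.1,0],[-1,0,0,0,0],[-1,0,0,0,0]]}'; python3 look.py b
```

```text
clock: 5.32
tcp_pos: [0.5174, -0.1431, 0.2024]
orientation: [0.0, 0.811, 0.585, 0.0]
wrist_force: [1.2, 0.3, -0.2]
finger_gap: -0.0002
grip_force: 0.0
5.325 [ 0.5174 -0.1431  0.2024] y axis deg -18.5 z [ 9.e-04 -3.e-04 -1.e+00] gap -0.00019563855563396932 F [ 1.21  0.27 -0.23] 0.0726
delta in tool mm [ 0.6 -1.7 84.4]
scene lowest tool z [0.1355 0.1371 0.1385 0.1457]
 tip xy [ 0.5289 -0.1452  0.147 ] 40
side lowest tool z [0.1351 0.138  0.1425 0.1574]
 tip xy [ 0.5106 -0.1507  0.1472] 80
```

View pics/side_b.png

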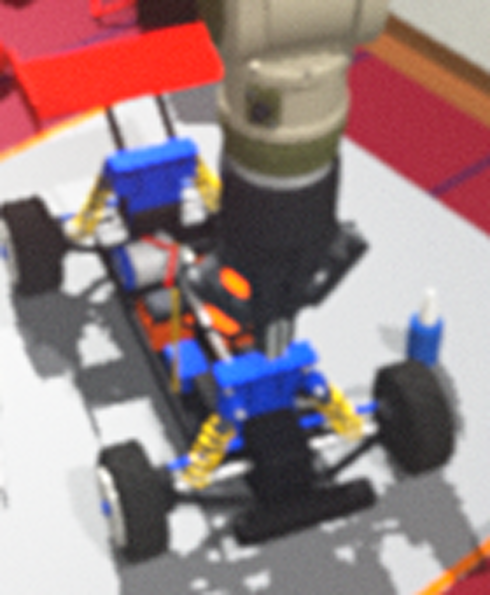

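View pics/scene_b.png

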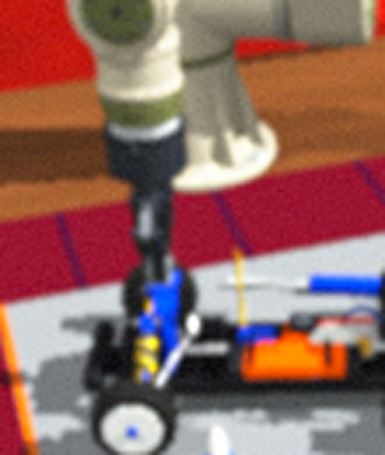

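The closed fingertips hang about 12 mm above the front tower's top: side crop (278,345), scene crop (158,275). They are centred on it and clear of the aerial.

```bash
cat > sink.py <<'E'
from h import *
s=status.get_state(); print('tip z',(s['tcp_pos'][2]-.0726).round(4),'F',s['wrist_force'].round(2))
for n in ['scene','side']:
    zz=[]
    for c in [dict(np.load(n+'.npz')),optics.read_camera(n)]:
        P=cloud(c); hsv=cv2.cvtColor(c['frame'],cv2.COLOR_RGB2HSV)
        m=(cv2.inRange(hsv,(105,120,60),(128,255,255))>0)&(c['depth']>0)&(np.hypot(P[...,0]-.516,P[...,1]+.142)<.045)&(P[...,2]>.08)
        zz.append(np.percentile(P[m][:,2],[70,85,95]).round(4))
    print(n,zz)
E
python3 -m handwheel '{"deltas":[[-1,0,0,0.12,0],[-1,0,0,0.1,0],[-1,0,0,0.05,0],[-1,0,0,0.05,0],[-1,0,0,0.05,0],[-1,0,0,0.05,0],[-1,0,0,0,0],[-1,0,0,0,0]]}'; python3 sink.py
```

```text
clock: 6.42
tcp_pos: [0.5171, -0.1431, 0.1852]
orientation: [0.0, 0.811, 0.584, -0.0]
wrist_force: [-1.5, -1.1, 3.0]
finger_gap: 0.0001
grip_force: 1.2
tip z 0.1126 F [-1.5  -1.06  3.  ]
scene [array([0.117 , 0.1181, 0.1194]), array([0.1119, 0.1134, 0.1176])]
side [array([0.1166, 0.1179, 0.119 ]), array([0.1113, 0.1128, 0.1154])]
```

The tower has sunk about 5 mm at about 2.5 N, as expected. I'll press 5 mm further and hold.

```bash
python3 -m handwheel '{"deltas":[[-1,0,0,0.04,0],[-1,0,0,0.04,0],[-1,0,0,0.04,0],[-1,0,0,0,0],[-1,0,0,0,0]]}'; python3 sink.py
python3 -m handwheel '{"deltas":[[-1,0,0,0,0],[-1,0,0,0,0],[-1,0,0,0,0],[-1,0,0,0,0],[-1,0,0,0,0],[-1,0,0,0,0],[-1,0,0,0,0],[-1,0,0,0,0],[-1,0,0,0,0],[-1,0,0,0,0],[-1,0,0,0,0],[-1,0,0,0,0],[-1,0,0,0,0],[-1,0,0,0,0],[-1,0,0,0,0],[-1,0,0,0,0],[-1,0,0,0,0]]}'; python3 sink.py
```

```text
clock: 7.15
tcp_pos: [0.5172, -0.1432, 0.1804]
orientation: [0.0, 0.811, 0.584, -0.0]
wrist_force: [-2.9, -4.1, 3.5]
finger_gap: 0.0001
grip_force: 2.3
tip z 0.1078 F [-2.86 -4.14  3.5 ]
scene [array([0.117 , 0.1181, 0.1194]), array([0.1068, 0.1089, 0.1163])]
side [array([0.1166, 0.1179, 0.119 ]), array([0.1066, 0.1079, 0.1101])]
clock: 9.38
tcp_pos: [0.5171, -0.143, 0.1803]
orientation: [-0.0, 0.811, 0.585, 0.0]
wrist_force: [-1.9, -3.2, 4.3]
finger_gap: 0.0001
grip_force: 2.3
tip z 0.1077 F [-1.94 -3.18  4.29]
scene [array([0.117 , 0.1181, 0.1194]), array([0.1073, 0.109 , 0.1125])]
side [array([0.1166, 0.1179, 0.119 ]), array([0.1067, 0.108 , 0.1099])]
```

The tower has been held about 10 mm down for over 2 s. Now I'll release it gently and withdraw.

```bash
python3 -m handwheel '{"deltas":[[-1,0,0,-0.05,0],[-1,0,0,-0.08,0],[-1,0,0,-0.1,0],[-1,0,0,-0.15,0],[-1,0,0,-0.2,0],[-1,0,0,-0.4,0],[-1,0,0,-0.6,0],[-1,0,0,-0.8,0],[-1,0,0,-0.8,0],[-1,0,0,-0.6,0],[-1,0,0,-0.3,0],[-1,0,0,0,0],[-1,0,0,0,0],[-1,0,0,0,0],[-1,0,0,0,0],[-1,0,0,0,0]]}'; python3 sink.py; python3 look.py c
python3 - <<'E'
from h import *
for n in ['scene','side']:
    a=np.load(n+'.npz')['frame']; f=optics.read_camera(n)['frame']
    x0,y0,x1,y1=(160,205,300,260) if n=='scene' else (200,215,350,290)
    A,B=[cv2.cvtColor(g[y0:y1,x0:x1],cv2.COLOR_RGB2GRAY).astype(np.float32) for g in (a,f)]
    print(n,cv2.phaseCorrelate(A,B))
E
```

```text
clock: 11.48
tcp_pos: [0.517, -0.1429, 0.3431]
orientation: [-0.0, 0.811, 0.585, -0.0]
wrist_force: [0.4, 0.2, -0.9]
finger_gap: 0.0001
grip_force: 0.0
tip z 0.2705 F [ 0.42  0.2  -0.93]
scene [array([0.117 , 0.1181, 0.1194]), array([0.1167, 0.1182, 0.1194])]
side [array([0.1166, 0.1179, 0.119 ]), array([0.1167, 0.1178, 0.1189])]
11.575 [ 0.5171 -0.143   0.3433] y axis deg -18.5 z [-2.e-04  2.e-04 -1.e+00] gap 5.593415195537099e-05 F [ 0.42 -0.73  0.38] 0.0726
delta in tool mm [  0.5  -1.3 225.3]
scene lowest tool z [0.2692 0.2708 0.2752 0.2834]
 tip xy [ 0.5278 -0.1463  0.2803] 34
side lowest tool z [0.2717 0.2771 0.2818 0.2964]
 tip xy [ 0.5106 -0.1506  0.2863] 112
scene ((-0.011476847121429046, 0.008098564278807174), 0.9901816774297644)
side ((0.002612970059558961, 0.5100945065825471), 0.9651651211208767)
```

View pics/side_c.png

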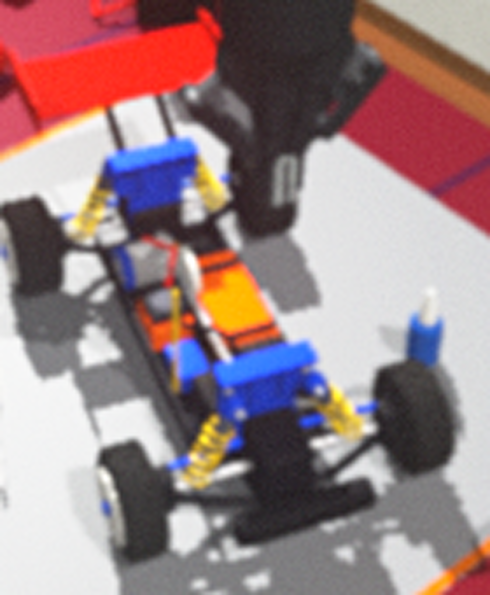

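The tower (crop 265,375) is back at its rest height, the car has not moved, and the hand is well above it.

```bash
python3 -c "from workcell import hand_in; print(hand_in())"
```

```text
the job is handed in; nothing more can be done
None
```

I pressed the front shock tower down about 10 mm, held it for over 2 s and let it go; it came back to rest height with the car in place and the hand well clear, and the job is handed in (no verdict was returned).

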